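# Unlatch a tool chest with a push-to-release T-handle

### The arm

A 6-joint arm with a two-finger parallel gripper is mounted at the origin on a cart in front of the work surface, level with it; the furniture and walls round the work are solid. World frame = base frame: x ahead of the robot, y to its left, z up, the work surface at z = 0. Lengths are in m, angles in degrees, forces in N, time in s.
With the tool pointing down it reaches from about 0.375 to 0.925 m from the base axis. Payload 5.7 kg.
Tool frame: the origin (TCP) lies between the finger pads; the fingertips stand 8 mm ahead of it and the grasp point (between the pads) lies 11 mm behind it; x points along the fingers, y is the direction in which the jaws open and shut, and the axes are right-handed (so a half turn about x gives the same grasp; the last joint's range is limited). The gripper opens to 85 mm and grips with 20 to 120 N. Pads are 22 mm wide; open, the fingers measure 114 mm over their backs; the gripper's body (76 mm by 85 mm) begins 54 mm behind the grasp point. The pads swing forward as they close: fully open they stand 13 mm farther back than shut.
Start: joints at [-72.714, 20.558, 86.54, -0, 72.909, -6.595], TCP at [0.243, -0.549, 0.239] pointing down, gripper open.
Joint ranges: [-170.27, 170.27], [-57.76, 135], [12.27, 136.19], [-55.21, 235.2], [11.17, 155.16], [-170.74, 170.74]. Speed limits (degrees/s): [136.94, 136.94, 180, 180, 180, 180].

### API

Orientations are given as a 3x3 rotation matrix whose columns are the frame's x, y, z axes.
In Python, from rig import manip, snapshot, camera_info, sign_off, spotter gives the robot as it stands.
- The arm moves only by the tool arm_command, never from a script. Its argument "deltas" is a list of rows, each a list of 3 entries, a list of its own where there are three numbers: the finger opening in mm, from 0 to 85.4, then the shift along the tool's x, y, z in mm, then the turn, a rotation vector about the tool's x, y, z in rad. A call has 1 to 8 rows; each row is the pose to reach, as a shift and turn from the pose commanded when the call began, along the tool's axes at that moment; what a row does not reach only later rows make up. A row lasts 1/8 s, in which the tool goes at most 62.5 mm and 10.7 degrees, less where a joint would pass 70% of its speed; a pose out of reach is approached as far as the arm can. A call with a gripper value outside its range is refused whole. The fingers move at their own pace and stop on an object; "force" is the grip in N (left out, the last holds). Time passes only in rows, so rows that repeat a pose let the fingers close. It gives the time, the measured TCP pose, the force and the opening at its end, in the units of the state.
- manip.get_state(): the state, without advancing time (a new reading comes with each control period).
- snapshot(name): name is "scene" or "top" or "wrist"; returns (picture, depth): 480x640x3 uint8, red, green, blue; 480x640 float32, m along the optical axis (not along the pixel's ray), 0 where there is no reading.
- camera_info(name): a dict with "fx", "fy", "cx", "cy" (pixels), "extrinsics" (4x4, takes a point from camera to world coordinates); the wrist camera has in their place "mount" (4x4, takes a point from camera to tool coordinates, whose origin is the TCP and whose axes are the tool frame's). Camera axes: x right, y down, z forward; pixel columns grow to the right and rows downward; lengths in m; the calibration is good to about 2 mm. A picture is of the moment at which its call begins: read the wrist's pose just before it. camera_info takes no time and is no camera call.
- sign_off(): hands the job in, once; it reports no verdict.
Trained networks look in the newest picture that a camera, given by its name, has taken for a name from the list of things; names that differ only in an ending like _2 or _b are one class to them, and where a whole thing is asked for, a point or a joint stands for the part that bears it (a point fixed in the world has none). Each returns a list of dicts, best first, with "p" (0 to 1); they miss things now and then, are a little off and sometimes report something else, mostly with a low value. They report only what shows in the picture. A call takes as long as a camera call.
- spotter.recognise(camera, thing): "point" ([column, row] in pixels, amid what is visible of it).
- spotter.mark_of(camera, thing): "point" ([column, row] in pixels: a listed point, or the origin of a listed thing).
The state is a dict: "time": time; "q": joint angles; "qvel": joint speeds; "tau": joint torques, N m; "position": TCP position; "tcp_rot": TCP orientation; "ft_force": force on the tool from outside, world axes, zero at the start; "wrist_torque": the same for the moment, N m; "opening": finger opening in m.
Only numpy, scipy, OpenCV 4.12 (cv2) and the standard library are available. Lean on these libraries where they do the work, as an engineer would, in place of code of your own. Each camera call takes 0.05 s, during which the arm holds its last target.

### The job

Unlatch the tool chest: gently press the red release button in the dish of its lid until the T-handle pops out, then grip the handle, turn it clockwise (seen from above) until it meets its end stop, and let go so that the lid springs ajar. Feel for the button and for the stop: do not ram the button against its bottom or force the handle beyond the stop, and leave the piston and bolt tin on the lid and the spray can and pliers beside the chest undisturbed.

Things in the scene. Friction and masses are not known exactly. Their poses are not given: they have to be found in the camera images.
- chest: Blue steel tool chest fixed to the bench, 280 (x) x 400 (y) x 185 mm high with its flat lid, hinged at the back (+x). Origin: centre of its underside, z up, front = its -x. Sunk in the lid, open above, is a dish 20 mm deep, from x = -102 to +24 mm and y = -68 to +68 mm; it holds the black T-handle and, in front of it, the red button.
- handle_top (a point): Centre of the top of the black T-handle's bar, on its turning axis 10 mm in front of the chest's centre; z up, y along the bar. Bar 100 mm long (y), 16 wide (x), 15 tall, on a 12 mm round stem. Latched: top 2 mm above the lid, between dark cheeks, cannot be gripped or turned. Popped out: top 34, underside 19 mm above the lid, free all round; grip it from above across its width.
- popout (a joint): How far the T-handle stands out: 0 = latched in, 0.032 m = fully out. A spring drives it out within about 0.3 s once the button has been pressed far enough; it then stays out and cannot be pushed back in.
- turn (a joint): Turn of the T-handle, rad: 0 = latched, bar along the chest's y; grows clockwise from above. Takes 0.15 to 0.3 N m and stays where left. It meets its unseen end stop, felt as a steep rise of the moment, somewhere between 0.9 and 1.5 rad, different each time; the lid is let go about 0.05 to 0.2 rad before the stop.
- stop_tab (a joint): Bend of the springy end-stop tab inside the chest, rad: 0 = untouched; it yields 0.1 rad for each N m with which the handle is forced against it (on top of the handle's own friction). Bent beyond 0.06 rad (0.6 N m) it is spoiled.
- button: Red round release button, 26 mm wide, in a low dark bezel (40 mm wide, 6 high) on the dish floor, 58 mm in front (-x) of the handle's axis. Origin: on its axis, 20 mm below the lid's top; sinks with it. Its top rests 18 to 26 mm above this origin, different each time: feel for it. 3 N moves it, +1.1 N per mm; it releases the handle 5 mm down (9-11 N), bottoms at 11 mm; over 22 N spoils it.
- lid (a joint): Opening of the lid, rad, about its hinge at the back: 0 to 0.01 = shut and latched; unlatched, it springs up by itself to 0.06 (front edge 17 mm, handle 9 mm up) and stays there. A firm grip on the handle keeps it down until the handle is let go.
- piston: Grey two-stroke piston, 55 mm in diameter, 54 mm high, standing loose on a back corner of the lid, crown up. Origin: centre of its underside.
- bolt_tin: Shallow beige tin of bolts, 72 x 77 x 37 mm, standing loose on the other back corner of the lid. Origin: centre of its underside.
- spray_bare: Worn bare spray can with a red button, 68 mm in diameter, 146 mm high, standing loose on the bench left of the chest. Origin: centre of its underside.
- pliers: Pliers with red handles, 206 mm long (its y), 60 mm wide, 13 mm thick, lying loose on the bench along the right side of the chest. Origin: centre of its underside.

How it is judged:
By the outcome, as a careful person would: the job done as asked, in the order asked, and still so for the second after the job is handed in, with the robot touching nothing.
It also fails if it takes over 64 s, if anything falls off the work surface, if the arm or the gripper's body presses on something with over 40 N, if the wrist force passes 120 N, or if a joint passes its speed limit or range.

## Working session

There is one attempt and no reset: what is moved stays moved. The work goes in short steps, Python scripts to look and compute and a tool call to move; the robot and the scene stay as the last step left them, time stands still between calls to the robot, and variables do not carry over. Pictures are saved under pics/ and viewed, and the job is handed in when it is done.

Besides the shell and the picture viewer there is one more tool, called after "Emit:" as name([rows], argument=value, ...), one row to a line, values as JSON. arm_command: Moves the arm, as the interface text tells. Its arguments: {"type":"object","properties":{"deltas":{"type":"array","items":{"type":"array"}},"force":{"type":"number"}},"required":["deltas"]}

```bash
mkdir -p pics; cat > h.py <<'E'
import numpy as np, cv2
from rig import manip, snapshot, camera_info, sign_off, spotter
def save(n,img): cv2.imwrite('pics/'+n+'.png',img[:,:,::-1])
def toworld(cam,u,v,z,st=None):
    c=camera_info(cam); p=np.array([(u-c['cx'])/c['fx']*z,(v-c['cy'])/c['fy']*z,z,1])
    if 'extrinsics' in c: return (np.array(c['extrinsics'])@p)[:3]
    q=(np.array(c['mount'])@p)[:3]
    return np.array(st['position'])+np.array(st['tcp_rot'])@q
E
python3 - <<'E'
from h import *
np.set_printoptions(precision=4,suppress=True)
s=manip.get_state(); print(s)
for c in ['top','scene']:
    im,d=snapshot(c); save(c+'1',im); np.save(c+'1.npy',d)
    for t in ['handle_top','button','chest']:
        for r in spotter.mark_of(c,t)[:2]:
            u,v=r['point']; z=d[int(v),int(u)]; print(c,t,r,z,toworld(c,u,v,z))
E
```

```text
{'time': 0.0, 'q': array([-72.715 ,  20.6001,  86.6011,  -0.0005,  72.9106,  -6.5956]), 'qvel': array([ 0.0396, -0.0293,  0.0199, -0.0265,  0.0245,  0.0126]), 'tau': array([  0.0014, -52.7609, -27.8615,   0.    ,   0.0132,   0.    ]), 'position': array([ 0.2427, -0.548 ,  0.2384]), 'tcp_rot': array([[-0.0006,  0.4048, -0.9144],
       [ 0.0019, -0.9144, -0.4048],
       [-1.    , -0.0019, -0.0002]]), 'ft_force': array([-0.2106,  0.8291,  0.5454]), 'wrist_torque': array([-0.005 , -0.0241,  0.0302]), 'opening': 0.08536441279276392}
top handle_top {'point': [337.7, 272.1], 'p': 0.7} 1.0113212 [0.5378 0.0117 0.1873]
top button {'point': [332.6, 302.0], 'p': 0.71} 1.0034959 [0.4786 0.023  0.1861]
scene handle_top {'point': [356.3, 209.9], 'p': 0.7} 1.0061191 [0.5418 0.0227 0.1881]
scene button {'point': [381.9, 225.6], 'p': 0.56} 0.97628075 [0.4774 0.036  0.1722]
```

View pics/top1.png

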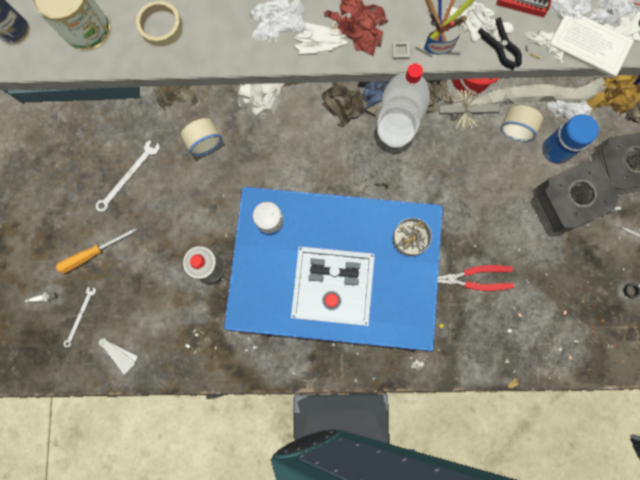

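View pics/scene1.png

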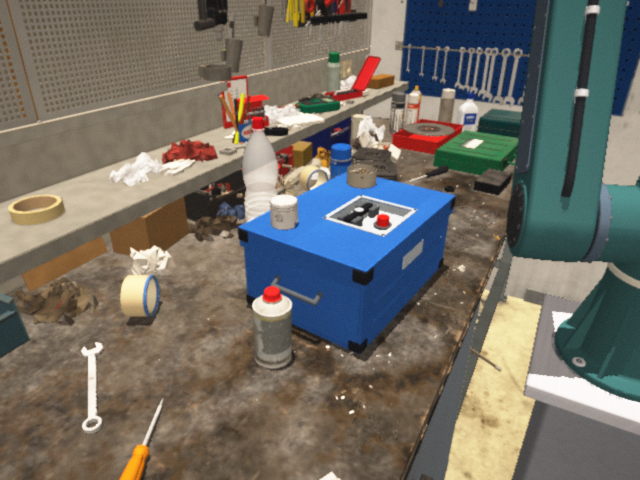

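The top view shows the chest with corners near (243,188), (441,206), (433,350) and (227,329), the handle at (335,271) and the button at (332,300). The piston stands back left and the tin back right. Next I'll fit the lid's pose.

```bash
python3 - <<'E'
from h import *
np.set_printoptions(precision=4,suppress=True)
im=cv2.imread('pics/top1.png')[:,:,::-1]; d=np.load('top1.npy')
c=camera_info('top'); E=np.array(c['extrinsics'])
v,u=np.mgrid[:480,:640]
P=np.stack([(u-c['cx'])/c['fx']*d,(v-c['cy'])/c['fy']*d,d,np.ones_like(d)],-1)@E.T
P=P[...,:3]
m=(P[...,2]>.175)&(P[...,2]<.195)&(d>0)&(u>200)&(u<470)&(v>170)&(v<370)
print(m.sum(), np.median(P[m][:,2]))
pts=P[m][:,:2].astype(np.float32)
r=cv2.minAreaRect((pts*1000)); print(r, cv2.boxPoints(r))
# red button
red=(im[...,0].astype(int)>150)&(im[...,1]<80)&(u>300)&(u<370)&(v>280)&(v<320)
print('red',P[red].mean(0),np.median(P[red][:,2]),P[red].max(0)-P[red].min(0))
w=cv2.resize(im[170:370,210:460],None,fx=3.2,fy=3,interpolation=cv2.INTER_CUBIC); save('crop',w)
for n in ['piston','bolt_tin','spray_bare','pliers']:
    print(n,[ (q['p'],P[int(q['point'][1]),int(q['point'][0])]) for q in spotter.recognise('top',n)[:1]])
E
```

```text
24895 0.18539753471103326
((550.14599609375, 18.236984252929688), (415.8087158203125, 296.334716796875), 83.33661651611328) [[ 378.8551 -171.0702]
 [ 673.1881 -205.4557]
 [ 721.4369  207.5442]
 [ 427.1039  241.9297]]
red [0.4707 0.0273 0.1895] 0.18945967935797114 [0.     0.002  0.0014]
piston [(0.61, array([0.6454, 0.1465, 0.2411]))]
bolt_tin [(0.64, array([ 0.6053, -0.1346,  0.2043]))]
spray_bare [(0.67, array([0.5617, 0.2942, 0.126 ]))]
pliers [(0.66, array([ 0.5216, -0.3176,  0.0115]))]
```

View pics/crop.png

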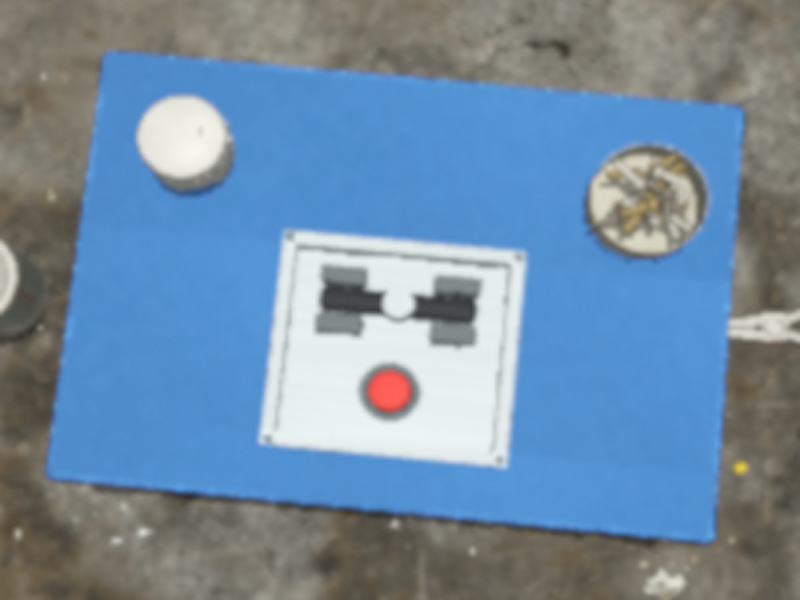

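```bash
cat >> h.py <<'E'
from scipy.spatial.transform import Rotation as Ro
np.set_printoptions(precision=4,suppress=True)
def Rpsi(deg):
    a=np.radians(deg); y=np.array([np.cos(a),np.sin(a),0]); x=np.array([0,0,-1.]); return np.stack([x,y,np.cross(x,y)],1)
def delta(p,psi,R0=None,p0=None):
    s=manip.get_state(); R=s['tcp_rot'] if R0 is None else R0; p0=s['position'] if p0 is None else p0
    return np.round(R.T@(np.array(p)-p0)*1000,1), np.round(Ro.from_matrix(R.T@Rpsi(psi)).as_rotvec(),4)
E
python3 - <<'E'
from h import *
print(camera_info('wrist'))
print(delta([.47,.022,.36],-96.66))
E
```

```text
{'fx': 426.56258263329096, 'fy': 426.56258263329096, 'cx': 317.7631378437003, 'cy': 233.3576771566866, 'mount': array([[ 0.0003, -0.2748,  0.9615, -0.1345],
       [ 1.    , -0.0002, -0.0003, -0.0022],
       [ 0.0003,  0.9615,  0.2748, -0.0698],
       [ 0.    ,  0.    ,  0.    ,  1.    ]])}
(array([-120.7, -429.8, -438.7]), array([0.5331, 0.    , 0.0001]))
```

Emit:
arm_command([
  [0,[-15,-50,-50],[0.06,0,0]],
  [0,[-30,-90,-92],[0.13,0,0]],
  [0,[-46,-131,-134],[0.2,0,0]],
  [0,[-62,-172,-176],[0.27,0,0]],
  [0,[-78,-213,-218],[0.34,0,0]],
  [0,[-90,-254,-260],[0.41,0,0]],
  [0,[-100,-295,-302],[0.48,0,0]],
  [0,[-110,-336,-344],[0.5331,0,0]],
], force=40)

```text
time: 1.6
position: [0.4219, -0.1003, 0.3501]
tcp_rot: [[0.001, -0.118, -0.993], [-0.0, -0.993, 0.118], [-1.0, 0.0, -0.001]]
ft_force: [0.9, 0.3, -0.4]
opening: 0.0003
```

```bash
python3 - <<'E'
from h import *
s=manip.get_state();print(s['position'],s['opening'],s['time'],s['tcp_rot'])
print(delta([.47,.022,.36],-96.66))
E
```

```text
[ 0.4219 -0.1003  0.3501] 0.0003337565139465606 1.6 [[ 0.0013 -0.1182 -0.993 ]
 [-0.0005 -0.993   0.1182]
 [-1.      0.0003 -0.0013]]
(array([  -9.9, -127.2,  -33.3]), array([-0.0022, -0.0013, -0.0003]))
```

Emit:
arm_command([
  [0,[-4,-45,-12],[0,0,0]],
  [0,[-8,-90,-24],[0,0,0]],
  [0,[-10,-127,-33],[0,0,0]],
  [0,[-10,-127,-33],[0,0,0]],
  [0,[-10,-127,-33],[0,0,0]],
])

```text
time: 2.22
position: [0.4686, 0.0199, 0.3592]
tcp_rot: [[-0.0, -0.115, -0.993], [-0.0, -0.993, 0.115], [-1.0, 0.001, 0.0]]
ft_force: [0.2, -0.2, 0.9]
opening: 0.0001
```

```bash
python3 - <<'E'
from h import *
s=manip.get_state();print(s['position'],s['qvel'],s['q'],s['time'],s['ft_force'],s['wrist_torque'])
im,d=snapshot('wrist'); save('w1',im); np.save('w1.npy',d)
for t in ['handle_top','button']:
    for r in spotter.mark_of('wrist',t)[:2]:
        u,v=r['point']; z=d[int(v),int(u)]; print(t,r,z,toworld('wrist',u,v,z,s))
hsv=cv2.cvtColor(im,cv2.COLOR_RGB2HSV)
m=((hsv[...,0]<8)|(hsv[...,0]>172))&(hsv[...,1]>140)&(hsv[...,2]>90)
n,l,st,ce=cv2.connectedComponentsWithStats(m.astype(np.uint8))
for i in range(1,n):
    if st[i,4]>100:
        z=np.median(d[l==i]);print(st[i],ce[i],z,toworld('wrist',*ce[i],z,s))
E
```

```text
[0.4686 0.0199 0.3592] [-1.2597 -0.2065  0.281  -0.0111 -0.02    0.1121] [-5.9973  4.0241 91.3302 -0.0295 84.6691 90.6361] 2.225 [ 0.1736 -0.1543  0.9069] [ 0.0331 -0.0213 -0.0306]
handle_top {'point': [307.6, 107.4], 'p': 0.85} 0.29240218 [0.5404 0.0205 0.1889]
[613  46  27  23 388] [626.4613  56.8299] 0.44757497 [ 0.5541 -0.3142  0.0124]
[607  89  33  16 471] [623.2484  96.8938] 0.4585554 [ 0.5138 -0.3141  0.0125]
[ 292  174   35   37 1008] [308.9038 192.2718] 0.3087589 [0.4818 0.0267 0.1887]
```

View pics/w1.png

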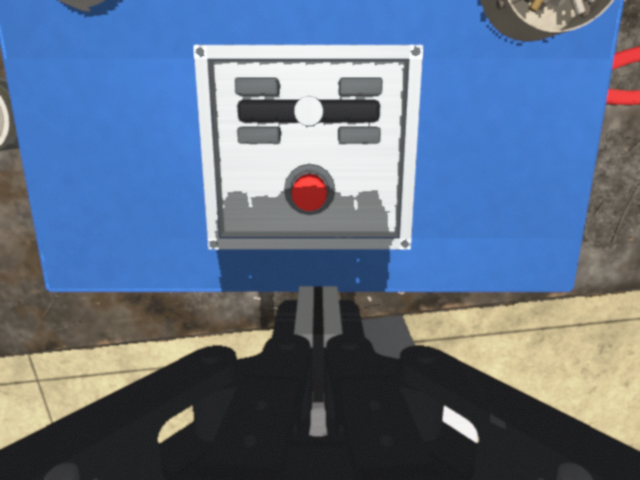

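The wrist view shows the button at (309,192) and the white hub at (308,110), and both agree with the lid fit within 1 mm. I'll descend over the button.

```bash
python3 - <<'E'
from h import *
print(delta([.482,.0265,.212],-96.66))
E
```

```text
(array([147.3,  -8.9, -12.5]), array([-0.0015,  0.0002, -0.0002]))
```

Emit:
arm_command([
  [0,[30,-7,-12],[0,0,0]],
  [0,[65,-7,-12],[0,0,0]],
  [0,[100,-7,-12],[0,0,0]],
  [0,[125,-7,-12],[0,0,0]],
  [0,[140,-7,-12],[0,0,0]],
  [0,[147,-7,-12],[0,0,0]],
  [0,[147,-7,-12],[0,0,0]],
  [0,[147,-7,-12],[0,0,0]],
])

```text
time: 3.38
position: [0.4824, 0.0257, 0.2132]
tcp_rot: [[0.002, -0.116, -0.993], [-0.0, -0.993, 0.116], [-1.0, -0.0, -0.002]]
ft_force: [0.4, -0.2, -0.3]
opening: 0.0001
```

```bash
python3 - <<'E'
from h import *
s=manip.get_state();print(s['position'],s['qvel'],s['ft_force'],s['wrist_torque'])
print(delta([.482,.0265,.203],-96.66))
im,d=snapshot('wrist'); save('w2',im)
E
```

```text
[0.4824 0.0257 0.2132] [ 0.0761 -0.0515 -0.0386  0.0357 -0.0769 -0.0595] [ 0.3949 -0.2355 -0.3096] [ 0.0239  0.0202 -0.0118]
(array([10.2, -0.8,  0.5]), array([-0.0001, -0.0016,  0.0002]))
```

View pics/w2.png

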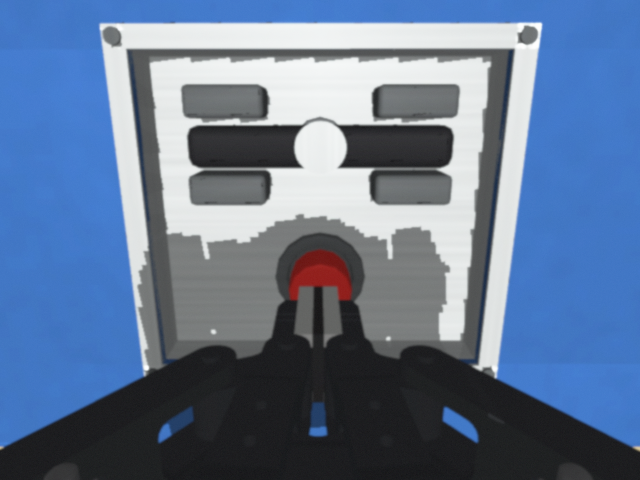

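The fingertips are centred over the button at (318,290). Now I'll feel downwards.

Emit:
arm_command([
  [0,[3,0,0.5],[0,0,0]],
  [0,[6,-0.5,0.5],[0,0,0]],
  [0,[9,-0.5,0.5],[0,0,0]],
  [0,[9,-0.5,0.5],[0,0,0]],
])

```text
time: 3.92
position: [0.4809, 0.0264, 0.203]
tcp_rot: [[-0.001, -0.116, -0.993], [0.0, -0.993, 0.116], [-1.0, -0.0, 0.001]]
ft_force: [0.5, 1.2, -0.3]
opening: 0.0
```

Emit:
arm_command([
  [0,[1,0,0],[0,0,0]],
  [0,[2,0,0],[0,0,0]],
  [0,[3,0,0],[0,0,0]],
  [0,[3,0,0],[0,0,0]],
])

```text
time: 4.42
position: [0.4812, 0.0263, 0.2003]
tcp_rot: [[-0.0, -0.116, -0.993], [0.0, -0.993, 0.116], [-1.0, -0.0, 0.0]]
ft_force: [-0.0, -0.0, 0.2]
opening: -0.0001
```

Emit:
arm_command([
  [0,[0.8,0,0],[0,0,0]],
  [0,[1.5,0,0],[0,0,0]],
  [0,[1.5,0,0],[0,0,0]],
])

```text
time: 4.8
position: [0.4812, 0.0263, 0.1988]
tcp_rot: [[-0.0, -0.116, -0.993], [0.0, -0.993, 0.116], [-1.0, -0.0, 0.0]]
ft_force: [-0.7, -0.2, 0.1]
opening: -0.0003
```

Emit:
arm_command([
  [0,[0.8,0,0],[0,0,0]],
  [0,[1.5,0,0],[0,0,0]],
  [0,[1.5,0,0],[0,0,0]],
])

```text
time: 5.18
position: [0.4812, 0.0263, 0.1973]
tcp_rot: [[-0.0, -0.116, -0.993], [0.0, -0.993, 0.116], [-1.0, -0.0, 0.0]]
ft_force: [-0.4, 0.6, -0.2]
opening: -0.0002
```

Emit:
arm_command([
  [0,[0.8,0,0],[0,0,0]],
  [0,[1.5,0,0],[0,0,0]],
  [0,[1.5,0,0],[0,0,0]],
])

```text
time: 5.55
position: [0.4812, 0.0263, 0.1962]
tcp_rot: [[0.0, -0.116, -0.993], [0.0, -0.993, 0.116], [-1.0, -0.0, -0.0]]
ft_force: [-1.7, 1.1, 5.6]
opening: 0.0
```

Contact at about 5 N. I'll continue in small steps.

Emit:
arm_command([
  [0,[0.8,0,0],[0,0,0]],
  [0,[1.5,0,0],[0,0,0]],
  [0,[1.5,0,0],[0,0,0]],
])

```text
time: 5.92
position: [0.4811, 0.0264, 0.195]
tcp_rot: [[0.0, -0.116, -0.993], [0.0, -0.993, 0.116], [-1.0, -0.0, -0.0]]
ft_force: [-2.6, 0.2, 9.7]
opening: -0.0001
```

Emit:
arm_command([
  [0,[0.5,0,0],[0,0,0]],
  [0,[1,0,0],[0,0,0]],
  [0,[1,0,0],[0,0,0]],
])

```text
time: 6.3
position: [0.4811, 0.0263, 0.1941]
tcp_rot: [[0.0, -0.116, -0.993], [0.0, -0.993, 0.116], [-1.0, -0.0, -0.0]]
ft_force: [-3.7, 0.2, 8.4]
opening: -0.0004
```

```bash
python3 - <<'E'
from h import *
im,d=snapshot('wrist'); save('w3',im)
s=manip.get_state();print(s['position'],s['ft_force'],s['wrist_torque'])
for t in ['handle_top']:
    for r in spotter.mark_of('wrist',t)[:2]:
        u,v=r['point']; z=d[int(v),int(u)]; print(t,r,z,toworld('wrist',u,v,z,s))
s=manip.get_state();print(s['position'],s['ft_force'],s['wrist_torque'])
E
```

```text
[0.4811 0.0263 0.194 ] [-2.747   1.1292  8.7672] [0.068  0.5494 0.0072]
handle_top {'point': [322.8, 146.3], 'p': 0.65} 0.13926263 [0.5385 0.0199 0.1869]
[0.4811 0.0263 0.194 ] [-3.4851 -0.0237  8.9365] [0.0847 0.5382 0.0681]
```

Emit:
arm_command([
  [0,[0.5,0,0],[0,0,0]],
  [0,[1,0,0],[0,0,0]],
  [0,[1,0,0],[0,0,0]],
])

```text
time: 6.78
position: [0.4812, 0.0263, 0.1932]
tcp_rot: [[0.0, -0.116, -0.993], [0.0, -0.993, 0.116], [-1.0, -0.0, -0.0]]
ft_force: [-4.1, 0.2, 11.7]
opening: -0.0002
```

```bash
cat > chk.py <<'E'
from h import *
import sys
im,d=snapshot('wrist'); save(sys.argv[1],im)
s=manip.get_state();print(s['position'],s['ft_force'],s['wrist_torque'])
for r in spotter.mark_of('wrist','handle_top')[:1]:
        u,v=r['point']; z=d[int(v),int(u)]; print(r,z,toworld('wrist',u,v,z,s))
s=manip.get_state();print(s['position'],s['ft_force'],s['time'])
E
python3 chk.py w4
```

```text
[0.4811 0.0264 0.1932] [-3.5144  0.8931 11.7918] [0.043  0.5868 0.0396]
{'point': [320.2, 146.6], 'p': 0.89} 0.13753954 [0.5387 0.0208 0.1879]
[0.4811 0.0263 0.1932] [-3.242  -0.3026 11.2197] 6.875
```

View pics/w4.png

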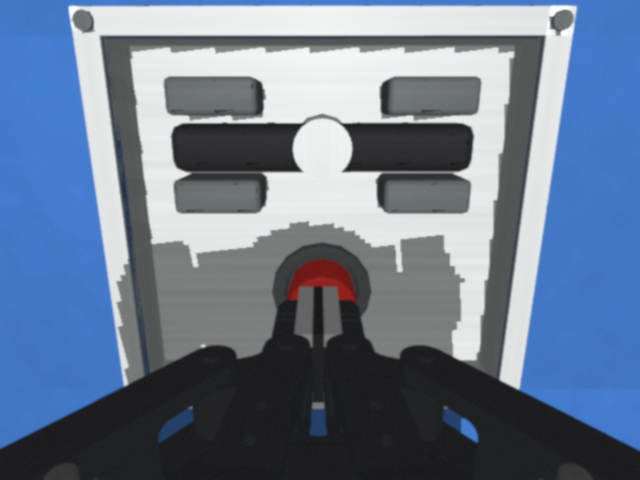

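Emit:
arm_command([
  [0,[0.5,0,0],[0,0,0]],
  [0,[0.8,0,0],[0,0,0]],
  [0,[0.8,0,0],[0,0,0]],
])

```text
time: 7.25
position: [0.4812, 0.0264, 0.1925]
tcp_rot: [[0.0, -0.116, -0.993], [0.0, -0.993, 0.116], [-1.0, -0.0, -0.0]]
ft_force: [-3.3, 0.1, 11.3]
opening: 0.0002
```

```bash
python3 chk.py w5
```

```text
[0.4811 0.0263 0.1925] [-2.745   0.149  11.4749] [0.0607 0.6771 0.014 ]
{'point': [320.6, 148.3], 'p': 0.65} 0.13544899 [0.5383 0.0207 0.1894]
[0.4812 0.0263 0.1925] [-3.4308 -0.7903 11.3264] 7.35
```

Emit:
arm_command([
  [0,[0.5,0,0],[0,0,0]],
  [0,[0.8,0,0],[0,0,0]],
  [0,[0.8,0,0],[0,0,0]],
])

```text
time: 7.72
position: [0.4811, 0.0263, 0.1913]
tcp_rot: [[0.0, -0.116, -0.993], [0.0, -0.993, 0.116], [-1.0, -0.0, -0.0]]
ft_force: [-2.7, 0.3, 7.9]
opening: -0.0001
```

```bash
python3 chk.py w6
```

```text
[0.4811 0.0263 0.1913] [-2.4634  0.9689  8.2491] [ 0.069   0.53   -0.0122]
{'point': [324.5, 159.5], 'p': 0.7} 0.104406744 [0.5382 0.0199 0.2205]
[0.4812 0.0263 0.1914] [-2.6805  0.1059  7.2397] 7.825
```

The handle has popped out, with its top at z = 0.2205. I'll retreat up, turn the jaws across the bar and open them.

Emit:
arm_command([
  [0,[-15,0,0],[0,0,0]],
  [0,[-45,0,-5],[-0.1,0,0]],
  [0,[-75,0,-15],[-0.28,0,0]],
  [0,[-90,0,-30],[-0.46,0,0]],
  [50,[-90,0,-45],[-0.64,0,0]],
  [50,[-90,0,-58],[-0.82,0,0]],
  [50,[-90,0,-58],[-1.0,0,0]],
  [50,[-90,0,-58],[-1.18,0,0]],
])

```text
time: 8.82
position: [0.5389, 0.0195, 0.2812]
tcp_rot: [[-0.0, 0.877, -0.48], [0.0, -0.48, -0.877], [-1.0, -0.0, -0.0]]
ft_force: [-0.4, 0.3, 0.0]
opening: 0.0502
```

```bash
python3 - <<'E'
from h import *
print(delta([.5395,.020,.280],-6.66))
E
```

```text
(array([ 1.2,  0.3, -0.7]), array([-0.385 , -0.0001,  0.0001]))
```

Emit:
arm_command([
  [50,[0,0.3,-0.5],[-0.18,0,0]],
  [50,[0,0.3,-0.5],[-0.36,0,0]],
  [50,[0,0.3,-0.5],[-0.392,0,0]],
  [50,[0,0.3,-0.5],[-0.392,0,0]],
])

```text
time: 9.32
position: [0.5393, 0.0199, 0.281]
tcp_rot: [[0.0, 0.993, -0.118], [0.0, -0.118, -0.993], [-1.0, 0.0, -0.0]]
ft_force: [0.8, 0.7, -0.8]
opening: 0.0503
```

```bash
python3 - <<'E'
from h import *
s=manip.get_state(); print(s['position'],s['opening'],s['q'],s['ft_force'],s['wrist_torque'])
im,d=snapshot('wrist'); save('w7',im)
for r in spotter.mark_of('wrist','handle_top')[:1]:
        u,v=r['point']; z=d[int(v),int(u)]; print(r,z,toworld('wrist',u,v,z,s))
im,dd=snapshot('top')
for r in spotter.mark_of('top','handle_top')[:1]:
        u,v=r['point']; z=dd[int(v),int(u)]; print(r,z,toworld('top',u,v,z,s))
# world pts of tall dark handle
c=camera_info('wrist'); v,u=np.mgrid[:480,:640]
pc=np.stack([(u-c['cx'])/c['fx']*d,(v-c['cy'])/c['fy']*d,d,np.ones_like(d)],-1)@np.array(c['mount']).T
P=pc[...,:3]@s['tcp_rot'].T+s['position']
m=(P[...,2]>.210)&(P[...,2]<.226)&(abs(P[...,0]-.54)<.03)&(abs(P[...,1]-.02)<.07)
q=P[m]; print(m.sum(),q.mean(0),cv2.minAreaRect((q[:,:2]*1000).astype(np.float32)))
print(delta([.5395,.020,.203],-6.66))
E
```

```text
[0.5393 0.0199 0.281 ] 0.05034036665707254 [-5.2286 13.4731 90.7219  0.005  75.7996  1.5217] [ 0.8238  0.7047 -0.8417] [ 0.0338  0.0292 -0.0287]
{'point': [319.4, 263.3], 'p': 0.9} 0.20679414 [0.5391 0.0208 0.2207]
6233 [0.5386 0.0246 0.2191] ((538.1697998046875, 20.608213424682617), (99.40180969238281, 18.092927932739258), 83.65833282470703)
(array([77.8,  0.2, -0.1]), array([-0.0002, -0.0001,  0.    ]))
```

View pics/w7.png

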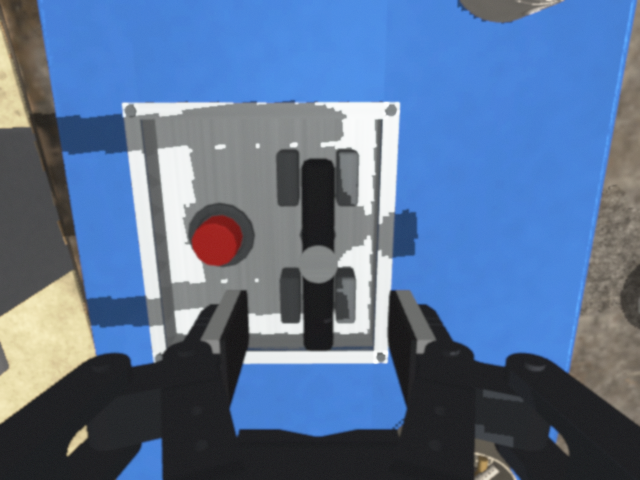

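The bar is upright in the view at column 318, centred between the open pads, with yaw -6.3°. I'll descend and grip.

Emit:
arm_command([
  [40,[25,-0.3,-0.4],[0,0,0]],
  [40,[50,-0.3,-0.4],[0,0,0]],
  [40,[68,-0.3,-0.4],[0,0,0]],
  [40,[77,-0.3,-0.4],[0,0,0]],
  [40,[77,-0.3,-0.4],[0,0,0]],
  [40,[77,-0.3,-0.4],[0,0,0]],
])

```text
time: 10.28
position: [0.5397, 0.0202, 0.2045]
tcp_rot: [[0.001, 0.993, -0.115], [-0.0, -0.115, -0.993], [-1.0, 0.001, -0.0]]
ft_force: [0.4, -0.1, 1.4]
opening: 0.0398
```

```bash
python3 - <<'E'
from h import *
s=manip.get_state(); print(s['position'],s['opening'],s['ft_force'],s['wrist_torque'])
E
```

```text
[0.5397 0.0202 0.2045] 0.03981827428466109 [ 0.3701 -0.1147  1.4085] [ 0.0158 -0.0126 -0.0296]
```

Emit:
arm_command([
  [10,[0,0,0],[0,0,0]],
  [10,[0,0,0],[0,0,0]],
  [10,[0,0,0],[0,0,0]],
  [10,[0,0,0],[0,0,0]],
  [10,[0,0,0],[0,0,0]],
], force=60)

```text
time: 10.9
position: [0.5393, 0.0203, 0.2043]
tcp_rot: [[0.001, 0.993, -0.115], [0.0, -0.115, -0.993], [-1.0, 0.001, -0.0]]
ft_force: [-1.5, 0.3, 5.4]
opening: 0.0147
```

```bash
cat > st.py <<'E'
from h import *
s=manip.get_state(); R=s['tcp_rot']; print(s['time'],s['position'],s['opening'],'F',s['ft_force'],'T',s['wrist_torque'],'psi',np.degrees(np.arctan2(R[1,1],R[0,1])),'q6',s['q'][5],s['tau'][5])
E
python3 st.py
```

```text
10.9 [0.5393 0.0203 0.2043] 0.014747294549589186 F [-1.5324  0.3177  5.415 ] T [-0.0035  0.2802  0.0035] psi -6.59582152636356 q6 1.4105818526148233 -0.01533648872282356
```

Emit:
arm_command([
  [10,[0,0,0],[0.06,0,0]],
  [10,[0,0,0],[0.12,0,0]],
  [10,[0,0,0],[0.2,0,0]],
  [10,[0,0,0],[0.3,0,0]],
  [10,[0,0,0],[0.4,0,0]],
])

```text
time: 11.52
position: [0.5401, 0.0201, 0.2045]
tcp_rot: [[0.002, 0.869, -0.495], [-0.0, -0.495, -0.869], [-1.0, 0.002, -0.001]]
ft_force: [-0.1, -0.1, 5.3]
opening: 0.0148
```

```bash
python3 st.py
```

```text
11.525 [0.5401 0.0201 0.2045] 0.014801343283929536 F [-0.1431 -0.1398  5.3146] T [-0.1561 -0.0356  0.2127] psi -29.670873556923556 q6 24.494492359277334 -0.8421815559267998
```

Emit:
arm_command([
  [10,[0,0,0],[0.08,0,0]],
  [10,[0,0,0],[0.16,0,0]],
  [10,[0,0,0],[0.24,0,0]],
  [10,[0,0,0],[0.32,0,0]],
  [10,[0,0,0],[0.37,0,0]],
  [10,[0,0,0],[0.4,0,0]],
])

```text
time: 12.28
position: [0.5406, 0.0196, 0.2045]
tcp_rot: [[0.003, 0.609, -0.793], [-0.001, -0.793, -0.609], [-1.0, 0.003, -0.002]]
ft_force: [1.4, -2.9, 5.6]
opening: 0.0149
```

```bash
python3 st.py
```

```text
12.275 [0.5406 0.0196 0.2045] 0.014894722965985725 F [ 1.3955 -2.8761  5.6163] T [-0.5608 -0.2939  0.1744] psi -52.47051799812545 q6 47.29358309408816 -0.032828610856086016
```

Emit:
arm_command([
  [10,[0,0,0],[0.02,0,0]],
  [10,[0,0,0],[0.04,0,0]],
])

```text
time: 12.52
position: [0.5407, 0.0196, 0.2046]
tcp_rot: [[0.003, 0.577, -0.817], [-0.001, -0.817, -0.577], [-1.0, 0.003, -0.002]]
ft_force: [3.3, -4.4, 6.0]
opening: 0.0146
```

```bash
python3 st.py
```

```text
12.525 [0.5407 0.0196 0.2046] 0.014564735252305233 F [ 3.2704 -4.4367  6.0101] T [-0.6182 -0.3871  0.1689] psi -54.74575441413063 q6 49.563720413453844 -0.04453672911040485
```

Emit:
arm_command([
  [10,[0,0,0],[0.02,0,0]],
  [10,[0,0,0],[0.035,0,0]],
])

```text
time: 12.78
position: [0.5409, 0.0195, 0.2047]
tcp_rot: [[0.004, 0.548, -0.836], [-0.001, -0.836, -0.548], [-1.0, 0.003, -0.002]]
ft_force: [3.7, -4.2, 5.6]
opening: 0.0147
```

```bash
python3 st.py
```

```text
12.775 [0.5409 0.0195 0.2047] 0.0146674096568399 F [ 3.7385 -4.1746  5.6377] T [-0.6649 -0.3916  0.1506] psi -56.74239574922198 q6 51.561421397625374 0.02542167145293206
```

Emit:
arm_command([
  [10,[0,0,0],[0.02,0,0]],
  [10,[0,0,0],[0.035,0,0]],
])

```text
time: 13.02
position: [0.5409, 0.0194, 0.2047]
tcp_rot: [[0.004, 0.519, -0.855], [-0.002, -0.855, -0.519], [-1.0, 0.003, -0.002]]
ft_force: [3.3, -3.5, 5.6]
opening: 0.0146
```

```bash
python3 st.py
```

```text
13.025 [0.5409 0.0194 0.2047] 0.014579844172240867 F [ 3.3024 -3.4598  5.5845] T [-0.7166 -0.3905  0.1454] psi -58.74725555921903 q6 53.5658813280651 0.02654342504683882
```

Emit:
arm_command([
  [10,[0,0,0],[0.02,0,0]],
  [10,[0,0,0],[0.03,0,0]],
])

```text
time: 13.28
position: [0.541, 0.0194, 0.2047]
tcp_rot: [[0.004, 0.493, -0.87], [-0.002, -0.87, -0.493], [-1.0, 0.003, -0.003]]
ft_force: [3.9, -3.7, 6.0]
opening: 0.0147
```

```bash
python3 st.py
```

```text
13.275 [0.541  0.0194 0.2047] 0.01471001174879204 F [ 3.905  -3.7433  6.0097] T [-0.7649 -0.4234  0.1467] psi -60.46077669427769 q6 55.27906964979444 0.10003384435549378
```

Emit:
arm_command([
  [10,[0,0,0],[0.02,0,0]],
  [10,[0,0,0],[0.03,0,0]],
])

```text
time: 13.52
position: [0.541, 0.0193, 0.2047]
tcp_rot: [[0.004, 0.467, -0.884], [-0.002, -0.884, -0.467], [-1.0, 0.003, -0.003]]
ft_force: [2.8, -5.4, 5.0]
opening: 0.015
```

```bash
python3 st.py
```

```text
13.525 [0.541  0.0193 0.2047] 0.015019417630971971 F [ 2.7969 -5.4163  5.0324] T [-0.7916 -0.4689  0.1477] psi -62.176716901953256 q6 56.9965222910808 0.09985528187826276
```

Emit:
arm_command([
  [10,[0,0,0],[0.02,0,0]],
  [10,[0,0,0],[0.03,0,0]],
])

```text
time: 13.78
position: [0.541, 0.0193, 0.2047]
tcp_rot: [[0.004, 0.44, -0.898], [-0.002, -0.898, -0.44], [-1.0, 0.003, -0.003]]
ft_force: [3.1, -4.2, 4.9]
opening: 0.0149
```

```bash
python3 st.py
```

```text
13.775 [0.541  0.0193 0.2047] 0.01489495770703264 F [ 3.1364 -4.2128  4.9401] T [-0.8405 -0.3904  0.2149] psi -63.897258017707706 q6 58.71732743685358 0.10956019163131714
```

Emit:
arm_command([
  [10,[0,0,0],[0.01,0,0]],
  [10,[0,0,0],[0.015,0,0]],
])

```text
time: 14.02
position: [0.5411, 0.0193, 0.2047]
tcp_rot: [[0.004, 0.427, -0.904], [-0.002, -0.904, -0.427], [-1.0, 0.003, -0.003]]
ft_force: [4.1, -4.3, 4.8]
opening: 0.0148
```

```bash
python3 st.py
```

```text
14.025 [0.5411 0.0193 0.2047] 0.01476118889227765 F [ 4.061  -4.3188  4.8421] T [-0.7944 -0.4702  0.1866] psi -64.74302719347264 q6 59.56054733023003 0.192733034491539
```

Not clear yet; the noise is about 0.03 N m. Continuing.

Emit:
arm_command([
  [10,[0,0,0],[0.01,0,0]],
  [10,[0,0,0],[0.02,0,0]],
])

```text
time: 14.28
position: [0.5412, 0.0193, 0.2048]
tcp_rot: [[0.004, 0.409, -0.913], [-0.002, -0.913, -0.409], [-1.0, 0.003, -0.003]]
ft_force: [3.8, -3.5, 6.0]
opening: 0.0145
```

```bash
python3 st.py
```

```text
14.275 [0.5412 0.0193 0.2048] 0.014496342590678581 F [ 3.7805 -3.5328  5.976 ] T [-0.8567 -0.3905  0.2957] psi -65.8824260081181 q6 60.70418097072775 0.2011415921151638
```

Emit:
arm_command([
  [10,[0,0,0],[0.01,0,0]],
  [10,[0,0,0],[0.02,0,0]],
])

```text
time: 14.52
position: [0.5412, 0.0193, 0.2048]
tcp_rot: [[0.004, 0.391, -0.921], [-0.002, -0.921, -0.391], [-1.0, 0.003, -0.003]]
ft_force: [4.3, -5.0, 5.3]
opening: 0.0146
```

```bash
python3 st.py
```

```text
14.525 [0.5412 0.0193 0.2048] 0.014635834142351384 F [ 4.3002 -4.9602  5.3478] T [-0.8229 -0.4334  0.4107] psi -67.01416557208725 q6 61.84040859341793 0.28773690573871136
```

Emit:
arm_command([
  [10,[0,0,0],[0.012,0,0]],
  [10,[0,0,0],[0.012,0,0]],
])

```text
time: 14.78
position: [0.5413, 0.0192, 0.2048]
tcp_rot: [[0.005, 0.38, -0.925], [-0.002, -0.925, -0.38], [-1.0, 0.004, -0.003]]
ft_force: [4.7, -4.8, 5.8]
opening: 0.015
```

```bash
python3 st.py
```

```text
14.775 [0.5413 0.0192 0.2048] 0.014979073822001992 F [ 4.7196 -4.7737  5.779 ] T [-0.8123 -0.4107  0.3562] psi -67.68567727218439 q6 62.51591831368268 0.4295169934630394
```

Emit:
arm_command([
  [10,[0,0,0],[0,0,0]],
])

```text
time: 14.9
position: [0.5413, 0.0192, 0.2048]
tcp_rot: [[0.004, 0.38, -0.925], [-0.002, -0.925, -0.38], [-1.0, 0.004, -0.003]]
ft_force: [3.3, -4.8, 5.3]
opening: 0.0146
```

```bash
python3 st.py; python3 -c "
from h import *
snapshot('top'); print(manip.get_state()['wrist_torque'])
im,d=snapshot('wrist'); save('w8',im); print(manip.get_state()['wrist_torque'])"
```

```text
14.9 [0.5413 0.0192 0.2048] 0.014607312341417105 F [ 3.2555 -4.8054  5.2985] T [-0.8461 -0.3956  0.3738] psi -67.68419006814423 q6 62.51030321827131 0.38094584830105305
[-0.7668 -0.4174  0.3381]
[-0.8409 -0.374   0.3938]
```

View pics/w8.png

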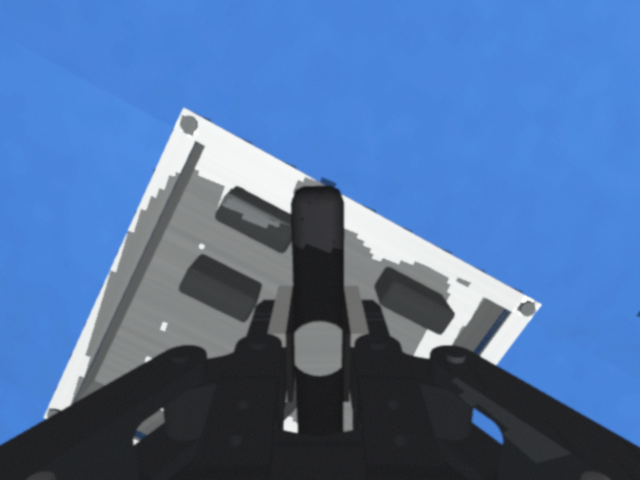

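Emit:
arm_command([
  [10,[0,0,0],[0.008,0,0]],
  [10,[0,0,0],[0.015,0,0]],
])

```text
time: 15.25
position: [0.5413, 0.0192, 0.2048]
tcp_rot: [[0.005, 0.366, -0.931], [-0.002, -0.931, -0.366], [-1.0, 0.004, -0.003]]
ft_force: [4.5, -4.2, 5.8]
opening: 0.0148
```

```bash
python3 st.py;python3 -c "
from h import *
snapshot('top'); print(manip.get_state()['wrist_torque'])"
```

```text
15.25 [0.5413 0.0192 0.2048] 0.014826852205191709 F [ 4.4831 -4.1961  5.7862] T [-0.813  -0.4023  0.4743] psi -68.5392084050376 q6 63.370277766774656 0.44151462614536285
[-0.8367 -0.4015  0.5158]
```

The stop is clear: the moment rose from 0.15 to about 0.49 N m. Now I'll let go and lift away.

Emit:
arm_command([
  [40,[0,0,0],[0,0,0]],
  [40,[-3,0,0],[0,0,0]],
  [40,[-12,0,0],[0,0,0]],
  [40,[-25,0,0],[0,0,0]],
  [40,[-50,0,0],[0,0,0]],
  [40,[-80,0,0],[0,0,0]],
  [40,[-110,0,0],[0,0,0]],
  [40,[-130,0,0],[0,0,0]],
])

```text
time: 16.3
position: [0.5396, 0.0204, 0.3364]
tcp_rot: [[0.003, 0.365, -0.931], [0.0, -0.931, -0.365], [-1.0, 0.001, -0.003]]
ft_force: [1.1, 0.6, -0.4]
opening: 0.0402
```

Emit:
arm_command([
  [40,[0,0,0],[0,0,0]],
  [40,[0,0,0],[0,0,0]],
  [40,[0,0,0],[0,0,0]],
])

```text
time: 16.68
position: [0.5384, 0.0204, 0.3326]
tcp_rot: [[-0.002, 0.365, -0.931], [0.0, -0.931, -0.365], [-1.0, -0.001, 0.002]]
ft_force: [-0.6, -0.9, -0.0]
opening: 0.04
```

```bash
python3 - <<'E'
from h import *
s=manip.get_state(); print(s['position'],s['ft_force'],s['time'])
im,d=snapshot('wrist'); save('w9',im)
r=spotter.mark_of('wrist','handle_top')
for r in r[:1]:
    u,v=r['point']; z=d[int(v),int(u)]; print(r,toworld('wrist',u,v,z,s))
im,d=snapshot('scene'); save('scene2',im)
s1=cv2.imread('pics/scene1.png')
for t in ['piston','bolt_tin','spray_bare','pliers']:
    for r in spotter.recognise('scene',t)[:1]:
        u,v=r['point']; print(t,r,toworld('scene',u,v,d[int(v),int(u)]))
im,d=snapshot('top'); save('top2',im); d1=np.load('top1.npy')
for (a,b) in [((235,325),(425,343))]: pass
for p in [(250,315),(280,325),(400,335),(420,320),(340,240),(300,200),(430,215),(250,270)]:
    print(p,toworld('top',*p,d1[p[1],p[0]]),toworld('top',*p,d[p[1],p[0]]))
for t in ['piston','bolt_tin','spray_bare','pliers']:
    for r in spotter.recognise('top',t)[:1]:
        u,v=r['point']; print(t,r,toworld('top',u,v,d[int(v),int(u)]))
E
```

```text
[0.5384 0.0204 0.3326] [-0.6494 -0.9201 -0.0121] 16.675
{'point': [325.3, 226.9], 'p': 0.69} [0.5441 0.0205 0.229 ]
piston {'point': [280.5, 209.2], 'p': 0.66} [0.6359 0.1713 0.2265]
bolt_tin {'point': [356.7, 172.9], 'p': 0.73} [ 0.5974 -0.0987  0.223 ]
spray_bare {'point': [273.1, 329.5], 'p': 0.73} [0.5503 0.3365 0.0851]
(250, 315) [0.4556 0.187  0.1869] [0.4554 0.1852 0.1977]
(280, 325) [0.4351 0.1276 0.1863] [0.4371 0.0729 0.7049]
(400, 335) [ 0.4123 -0.1074  0.1887] [ 0.4127 -0.1058  0.2017]
(420, 320) [ 0.4407 -0.1482  0.1848] [ 0.4406 -0.1454  0.2019]
(340, 240) [0.6031 0.0058 0.1842] [0.5142 0.0141 0.732 ]
(300, 200) [0.6871 0.0859 0.1873] [0.551  0.0504 0.7404]
(430, 215) [ 0.6514 -0.1782  0.1833] [ 0.6509 -0.1778  0.1853]
(250, 270) [0.5452 0.188  0.1851] [0.544  0.186  0.1967]
piston {'point': [260.5, 212.5], 'p': 0.69} [0.6504 0.159  0.2419]
bolt_tin {'point': [415.0, 236.9], 'p': 0.74} [ 0.5995 -0.1386  0.2274]
spray_bare {'point': [205.2, 266.1], 'p': 0.76} [0.5614 0.2935 0.1269]
pliers {'point': [479.3, 280.2], 'p': 0.86} [ 0.5309 -0.3208  0.0046]
```

View pics/scene2.png

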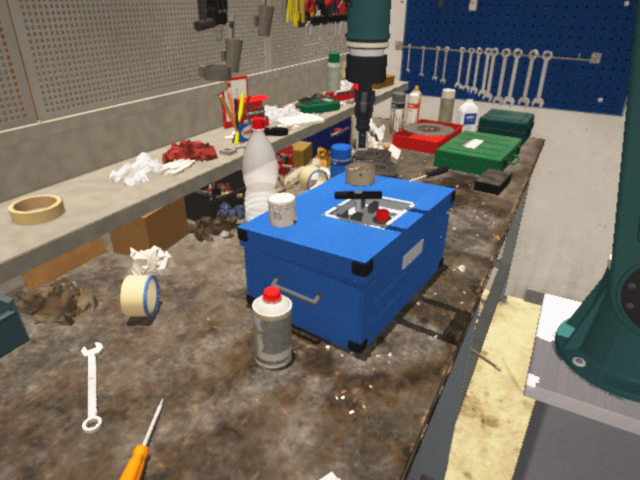

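View pics/w9.png

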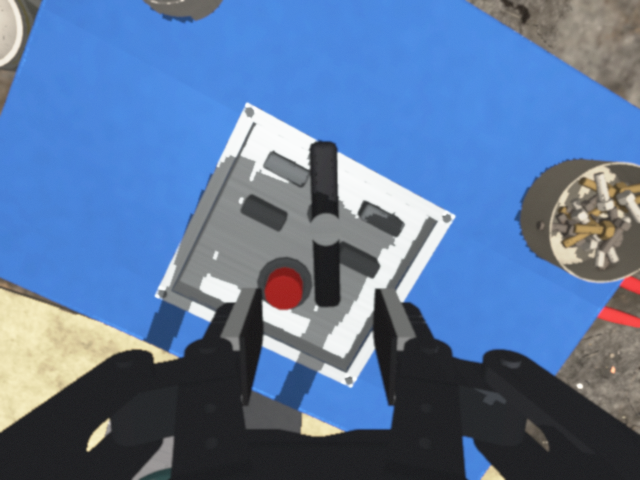

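The lid is ajar: its front rose about 15 mm and the handle about 9 mm. The piston, tin, can and pliers stand where they were, and the gripper is clear.

```bash
python3 -c "
from h import *
print(sign_off())"
```

```text
the job is handed in; nothing more can be done
None
```

The tool chest is unlatched and the lid stands ajar; I handed the job in at about 17 s of the 64 s allowed.

- **Button:** I pressed it in small steps with closed fingers. The handle popped out about 5–6 mm down, and the highest force read was about 12 N, well under the 22 N limit.
- **Handle:** I gripped it with 60 N and turned it clockwise about 1.08 rad. The moment then rose from about 0.15 to about 0.5 N m. That is roughly 0.35 N m against the stop, so by that reading the tab bent about 0.035 rad, under its 0.06 limit.
- **Lid:** After I let go and lifted away, its front edge was about 13–17 mm higher and the handle top about 9 mm higher, which matches 0.06 rad open.
- **Other objects:** In the last pictures the piston, bolt tin, spray can and pliers stand where they were, and the robot touches nothing. I checked them by eye and with the spotter, to about a centimetre. The spotter missed the pliers in the scene view but found them in the top view.

Two readings were less clean. The button's force rose faster than the 1.1 N per mm given, with about 3 N sideways. Up to about 6 N of side force also built up during the turn, because the gripper sat slightly off the handle's axis.

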